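# Set the desk light stand's sliding pole to its mark and close the cam lever

## Task

Get the desk light stand ready for its lamp: take the sprung sliding pole in the gripper, push it down until the black ring on it is level with the top of the clamp, and hold it there. Without letting go of the pole, close the cam lever fully against its stop: the pole spins freely in the clamp, so turn it in your grip and let the side of a finger carry the lever round clockwise; do not close the lever while the ring is off its place. Finish still gripping the pole with the ring at the clamp top and the lever closed, and leave the other things on the desk where they are.

Things in the scene. Friction and masses are not known exactly. Their poses are not given: they have to be found in the camera images.
- collar_top (a point): Centre of the top face of the stand's clamp (top of the grey cam ring), on the pole's vertical axis, always 180 mm above the desk. The stand: a round dark flange (diameter 116 mm) screwed to the desk, a dark tube, and a black clamp collar of diameter 45 mm with a grey ring of diameter 47 mm on it. It does not move; its place and yaw change from run to run.
- pole_grip (a point): Point on the axis of the pole, a smooth upright aluminium tube of diameter 24 mm that comes out of the clamp; the place to grip. It lies 20 mm below the underside of the black disc (diameter 36 mm, 7 mm thick) on the pole's top; a screw on the disc ends 37 mm above this point. With the mark in place this point is 26 mm above collar_top. Moves with the pole.
- pole: The sliding pole (aluminium tube with its disc). Origin on its axis at the middle of the length mark, a black ring 3 mm wide round the tube, 46 mm below the underside of the disc. It spins freely about its vertical axis and slides up and down; about 0.28 kg.
- pole_height (a joint): Height in m of the ring's middle above collar_top: 0 = level with the clamp top, positive = pole too high; travel -0.008 to 0.055. Starts 24 to 46 mm too high. A cushion spring (200 N/m) lifts the pole: at the mark it pushes up with about 7 N and the slide rubs with 3 N, so it takes about 10 N to push it down to the mark; let go there, it springs up about 20 mm.
- cam_lever (a joint): Angle in rad of the cam lever round the pole's axis: 0 is closed, against its stop; grows anticlockwise seen from above; starts open at 0.7 to 1.0 (limit 1.3). It closes clockwise seen from above. It is stiff (0.07 N m, about 3 N at 25 mm from the axis) and stays where it is left.
- lever_paddle (a point): Centre of the cam lever's paddle, 40 mm from the pole's axis and 11 mm above collar_top: a grey upright plate pointing straight out from the axis, from 17 to 63 mm from it, 6 mm thick (11 mm at the outer edge), top 32 mm above collar_top. It rides on the grey ring and turns about the pole's axis. A finger on the pole with its tip below the paddle's top and above the ring meets its side.
- pen_cup: Bystander: black pen cup, diameter 80 mm, 100 mm tall, with pens up to 165 mm; loose. Origin at the centre of its underside.
- notebook: Bystander: grey notebook 214 x 152 x 18 mm lying flat, loose. Origin at the centre of its underside.
- desk_clock: Bystander: white desk clock 28 x 110 x 62 mm, standing, loose. Origin at the centre of its underside.
- lamp: Bystander: the stand's flat black lamp panel with a white face, 135 x 90 x 21 mm, with a 22 mm socket stub on one short side, lying flat, loose. Origin at the centre of its underside.

How it is judged:
By the outcome, as a careful person would: the job done as asked, in the order asked, and still so for the second after the job is handed in, while the arm keeps its last pose, push and grip.
It also fails if it takes over 45 s, if anything falls off the work surface, if the arm or the gripper's body presses on something with over 40 N, if the wrist force passes 120 N, or if a joint passes its speed limit or range.

## Robot

A 6-joint arm with a two-finger parallel gripper is mounted at the origin on the work surface. World frame = base frame: x ahead of the robot, y to its left, z up, the work surface at z = 0. Lengths are in m, angles in rad, forces in N, time in s.
With the tool pointing down it reaches from about 0.3 to 0.875 m from the base axis. Payload 6.4 kg.
Tool frame: the origin (TCP) lies at the centre of the arm's flange, where the gripper is bolted on; the fingertips stand 173 mm ahead of it and the grasp point (between the pads) lies 155 mm ahead of it (ctrl.pinch_z is the distance from the TCP to the grasp point, in m); z points along the fingers, y is the direction in which the jaws open and shut (so a half turn about z gives the same grasp; the last joint's range is limited). The gripper opens to 85 mm and grips with 20 to 120 N. Pads are 22 mm wide; open, the fingers measure 114 mm over their backs; the gripper's body (76 mm by 85 mm) begins 54 mm behind the grasp point. The pads swing forward as they close: fully open they stand 13 mm farther back than shut.
Start: joints at [1, 0.181, 1.607, -0, 1.354, -0.206], TCP at [0.205, 0.537, 0.405] pointing down, gripper open.
Joint ranges: [-2.99, 2.99], [-0.89, 2.07], [0.3, 2.58], [-1.14, 4.28], [0, 2.63], [-3.12, 3.12]. Speed limits (rad/s): [2.57, 2.57, 3.01, 3.14, 3.14, 3.14].

## Interface

Orientations are given as a unit quaternion [w, x, y, z].
In Python, from bench import ctrl gives the robot as it stands.
- The arm moves only by the tool drive_tool, never from a script. Its argument "commands" is a list that holds one entry, the list of rows, each a list of 7 numbers: the shift along the tool's x, y, z in units of 50 mm (1.0 is 50 mm), then the turn, a rotation vector about the tool's x, y, z in units of 8 degrees (1.0 is 8 degrees), then the closure in counts, from 0 (fully open) to 255 (shut). A call has 1 to 10 rows; each row shifts and turns the commanded pose from where the row before left it, along the tool's axes as they then stand; what a row does not reach is not made up. A row lasts 1/10 s, in which the tool goes at most 50 mm and 8.59 degrees, less where a joint would pass 70% of its speed; a pose out of reach is approached as far as the arm can. A call is refused whole if a number of a shift passes 1 or a number of a turn 1, either way. A call with a gripper value outside its range is refused whole. The fingers move at their own pace and stop on an object; the grip force is fixed at half the most. Time passes only in rows, so rows that do not move let the fingers close. It gives the time, the measured TCP pose, the force and the opening at its end, in the units of the state.
- ctrl.get_obs(): the state, without advancing time (a new reading comes with each control period).
- ctrl.camera(name): name is "scene" or "top" or "wrist"; returns a dict with "pixels" (400x640x3 uint8, red, green, blue), "depth" (400x640 float32, m along the optical axis (not along the pixel's ray), 0 where there is no reading), "intrinsics" (3x3 intrinsics, pixels), "k1" (the pictures are not rectified: a ray, as slopes to the right and down, at radius r is drawn at 1 + k1 r^2 times it, then the intrinsics apply), "R" (3x3) and "t" (3): a world point X has camera coordinates R X + t; the wrist camera has in their place "tool_from_camera" (4x4, takes a point from camera to tool coordinates, whose origin is the TCP and whose axes are the flange's). Camera axes: x right, y down, z forward; pixel columns grow to the right and rows downward; lengths in m; the calibration is good to about 2 mm. A picture is of the moment at which its call begins: read the wrist's pose just before it.
- ctrl.hand_in(): hands the job in, once; it reports no verdict.
The state is a dict: "time_s": time; "q": joint angles; "dq": joint speeds; "joint_efforts": joint torques, N m; "eef_pos": TCP position; "eef_rot": TCP orientation; "wrist_force": force on the tool from outside, world axes, zero at the start; "torque": the same for the moment, N m; "opening": opening from 0.0 (shut) to 1.0 (fully open).
Only numpy, scipy, OpenCV 4.12 (cv2) and the standard library are available. Lean on these libraries where they do the work, as an engineer would, in place of code of your own. Each camera call takes 0.05 s, during which the arm holds its last target. There are 200 camera calls.

## Working session

There is one attempt and no reset: what is moved stays moved. The work goes in short steps, Python scripts to look and compute and a tool call to move; the robot and the scene stay as the last step left them, time stands still between calls to the robot, and variables do not carry over. Pictures are saved under pics/ and viewed, about 8 in all and at most 12, crops included, and the job is handed in when it is done.

Besides the shell and the picture viewer there is one more tool, called after "Call:" as name([rows], argument=value, ...), one row to a line, values as JSON. drive_tool: Moves the arm, as the interface text tells. Its arguments: {"type":"object","properties":{"commands":{"type":"array","items":{"type":"array","items":{"type":"array","items":{"type":"number"}}}}},"required":["commands"]}

```bash
mkdir -p pics; ls
cat > h.py <<'E'
from bench import ctrl
import numpy as np, cv2
from scipy.spatial.transform import Rotation as Ro
def cam(n):
    o=ctrl.get_obs(); c=ctrl.camera(n)
    q=np.array(o["eef_rot"]); Rt=Ro.from_quat([q[1],q[2],q[3],q[0]]).as_matrix()
    if "R" in c: Rw=np.array(c["R"]).T; t=-Rw@np.array(c["t"])
    else:
        T=np.array(c["tool_from_camera"]); Rw=Rt@T[:3,:3]; t=Rt@T[:3,3]+np.array(o["eef_pos"])
    c["Rw"]=Rw; c["o"]=t; return c
def rays(c,uv):
    K=np.array(c["intrinsics"]); k=float(np.ravel(c["k1"])[0])
    D=np.array([k,0,0,0.])
    p=cv2.undistortPoints(np.array(uv,float).reshape(-1,1,2),K,D).reshape(-1,2)
    return np.c_[p,np.ones(len(p))]
def plane(c,uv,z):
    d=rays(c,uv)@c["Rw"].T
    return c["o"]+d*((z-c["o"][2])/d[:,2])[:,None]
def cloud(c):
    v,u=np.mgrid[0:400,0:640]; d=rays(c,np.c_[u.ravel(),v.ravel()])
    z=c["depth"].ravel(); P=(d*z[:,None])@c["Rw"].T+c["o"]; P[z==0]=np.nan
    return P.reshape(400,640,3)
def save(c,n): cv2.imwrite("pics/"+n,c["pixels"][:,:,::-1])
E
python3 - <<'E'
from h import *
o=ctrl.get_obs(); print(o)
for n in("scene","top"):
    c=cam(n); save(c,n+".png"); P=cloud(c); np.save(n+".npy",P)
    m=(P[...,2]>0.17)&(P[...,2]<0.30); 
    print(n,c["o"],m.sum())
E
python3 -c "
import cv2,numpy as np
a=cv2.imread('pics/scene.png');b=cv2.imread('pics/top.png')
cv2.imwrite('pics/both.png',cv2.resize(np.vstack([a,b]),(480,600)))"
```

```text
pics
{'time_s': 0.0, 'q': array([ 9.99695269e-01,  1.81558279e-01,  1.60800860e+00,  2.56726337e-05,
        1.35380863e+00, -2.06261363e-01]), 'dq': array([ 0.00081332, -0.00098382,  0.00096315, -0.00120139,  0.00050038,
       -0.00159108]), 'joint_efforts': array([ 2.16603046e-03, -4.44874370e+01, -3.51336730e+01, -4.17078672e-05,
        9.00226791e-03,  4.78000231e-05]), 'eef_pos': array([0.20497907, 0.53695154, 0.40377391]), 'eef_rot': array([-3.49420335e-04,  1.81412455e-01,  9.83406694e-01, -8.20184924e-04]), 'wrist_force': array([ 0.49026419, -1.11168417, -0.05027908]), 'torque': array([-0.03560349, -0.04026307,  0.02576962]), 'opening': 0.9987119585964938}
scene [ 1.34603333 -0.21836886  0.92240898] 11949
top [0.48177135 0.03014708 1.09393941] 898
```

View pics/top.png

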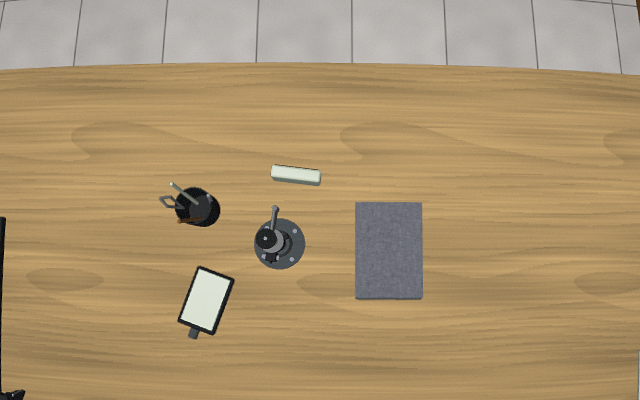

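View pics/scene.png

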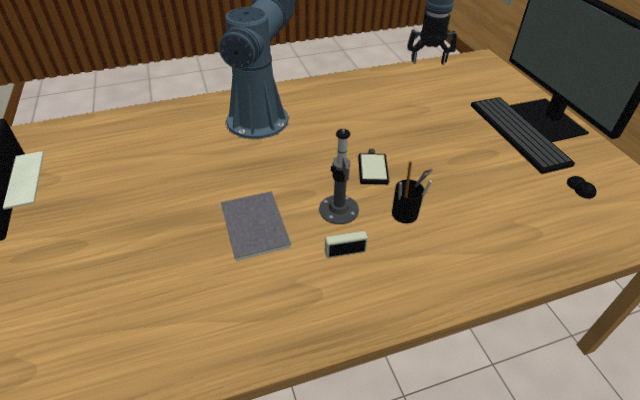

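The top view shows the stand's flange at about (280,244), the disc at (267,238) and the lever pointing up to (275,210). The scene view shows the disc at (343,133) and the clamp at (341,170). The cup, clock, lamp and notebook stand around it.

Run:
```python
from h import *
P=np.load("top.npy"); c=cam("top")
F=plane(c,[[280,244]],0.005)[0]; print("flange",F)
for (a,b) in [(0.17,0.2),(0.2,0.225),(0.225,0.24),(0.24,0.25),(.25,.26),(.26,.27),(.27,.28),(.28,.29),(.29,.31)]:
    for n in("top","scene"):
        Q=np.load(n+".npy"); m=(Q[...,2]>a)&(Q[...,2]<b)&(np.hypot(Q[...,0]-F[0],Q[...,1]-F[1])<0.1)
        if m.sum(): q=Q[m]; print(n,a,b,m.sum(),q.mean(0).round(4),q.min(0).round(3),q.max(0).round(3))
# flange by circle of dark pixels
g=c["pixels"].astype(int).max(2); m=((g<110)&(P[...,2]<0.03)).astype(np.uint8); m[:, :245]=0; m[:,315:]=0; m[:205]=0;m[280:]=0
cn=max(cv2.findContours(m,0,1)[0],key=cv2.contourArea); (u,v),r=cv2.minEnclosingCircle(cn); print(u,v,r,plane(c,[[u,v]],0.008))
for n,uv in (("cup",(199,208)),("clock",(296,175)),("lamp",(207,300)),("nb",(388,250))):print(n,plane(c,[uv],0.03).round(3))
cl=(P[...,2]>0.195)&(P[...,2]<0.225)&(np.hypot(P[...,0]-F[0],P[...,1]-F[1])<0.1)
v,u=np.nonzero(cl);print(np.c_[u,v,P[cl].round(3)][::6])
i=c["pixels"][180:300,210:340];cv2.imwrite("pics/topz.png",cv2.resize(i[:,:,::-1],None,fx=5,fy=5,interpolation=2))
```

```text
flange [0.51591453 0.12307669 0.005     ]
top 0.17 0.2 255 [0.5198 0.1137 0.1812] [0.493 0.093 0.17 ] [0.578 0.14  0.198]
scene 0.17 0.2 207 [0.5371 0.116  0.1826] [0.497 0.093 0.171] [0.584 0.147 0.2  ]
top 0.2 0.225 113 [0.5577 0.1185 0.2107] [0.51  0.112 0.2  ] [0.581 0.125 0.216]
scene 0.2 0.225 123 [0.5433 0.1194 0.2115] [0.518 0.111 0.2  ] [0.584 0.134 0.225]
scene 0.225 0.24 42 [0.5249 0.1206 0.2329] [0.514 0.112 0.225] [0.531 0.135 0.239]
scene 0.24 0.25 33 [0.5251 0.1217 0.2449] [0.514 0.112 0.24 ] [0.531 0.135 0.25 ]
scene 0.25 0.26 30 [0.525  0.1206 0.2553] [0.515 0.112 0.251] [0.531 0.133 0.26 ]
top 0.26 0.27 1 [0.5195 0.1076 0.2695] [0.52  0.108 0.27 ] [0.52  0.108 0.27 ]
scene 0.26 0.27 24 [0.5285 0.1212 0.2664] [0.514 0.108 0.26 ] [0.537 0.14  0.27 ]
top 0.27 0.28 334 [0.5172 0.1249 0.275 ] [0.5   0.107 0.271] [0.535 0.143 0.279]
scene 0.27 0.28 101 [0.5203 0.1227 0.274 ] [0.501 0.107 0.27 ] [0.537 0.141 0.279]
top 0.28 0.29 11 [0.5173 0.125  0.2842] [0.515 0.123 0.282] [0.52  0.128 0.287]
scene 0.28 0.29 7 [0.518  0.1239 0.2819] [0.514 0.121 0.28 ] [0.52  0.126 0.283]
[... 509 characters left out ...]
5.71e-01 1.15e-01 2.00e-01]
 [2.72e+02 2.13e+02 5.66e-01 1.21e-01 2.12e-01]
 [2.73e+02 2.14e+02 5.64e-01 1.19e-01 2.13e-01]
 [2.75e+02 2.15e+02 5.63e-01 1.16e-01 2.07e-01]
 [2.73e+02 2.17e+02 5.59e-01 1.19e-01 2.13e-01]
 [2.75e+02 2.18e+02 5.58e-01 1.17e-01 1.96e-01]
 [2.71e+02 2.20e+02 5.53e-01 1.23e-01 2.11e-01]
 [2.73e+02 2.21e+02 5.51e-01 1.19e-01 2.13e-01]
 [2.71e+02 2.23e+02 5.48e-01 1.23e-01 2.10e-01]
 [2.73e+02 2.24e+02 5.46e-01 1.19e-01 2.09e-01]
 [2.74e+02 2.25e+02 5.45e-01 1.18e-01 1.98e-01]
 [2.71e+02 2.27e+02 5.41e-01 1.23e-01 2.11e-01]
 [2.73e+02 2.28e+02 5.39e-01 1.20e-01 2.03e-01]
 [2.76e+02 2.39e+02 5.19e-01 1.13e-01 2.07e-01]
 [2.74e+02 2.45e+02 5.08e-01 1.18e-01 1.96e-01]]
```

View pics/topz.png

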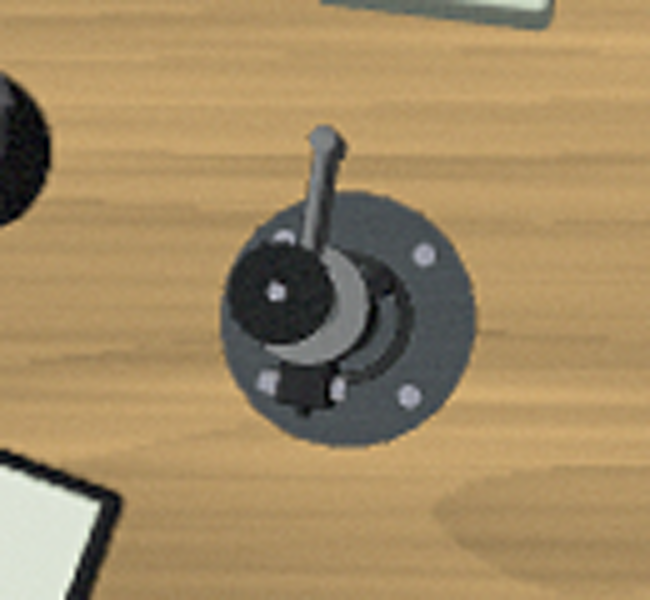

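The axis is at about (0.517, 0.125). The disc top is at z ≈ 0.2755, so the ring is about 42 mm too high. The lever points at about -5°. The plan is to put a finger at yaw ≈ 55°, on the anticlockwise side of the lever. First I rise and go above the pole.

Call:
drive_tool([
  [[0,0,-0.9,0,0,0,0],[0,0,-0.9,0,0,0,0],[-0.6,-0.38,0,0,0,0,0],[-0.6,-0.38,0,0,0,0,0],[-0.6,-0.38,0,0,0,0,0],[-0.6,-0.38,0,0,0,0,0],[-0.6,-0.38,0,0,0,0,0],[-0.6,-0.38,0,0,0,0,0],[-0.6,-0.38,0,0,0,0,0],[-0.6,-0.38,0,0,0,0,0]],
])

```text
time_s: 1.15
eef_pos: [0.3756, 0.3083, 0.4945]
eef_rot: [-0.0, 0.181, 0.983, -0.0]
wrist_force: [0.9, 0.1, 0.3]
opening: 0.998
```

Call:
drive_tool([
  [[-0.6,-0.38,0,0,0,0,0],[-0.6,-0.38,0,0,0,0,0],[-0.6,-0.38,0,0,0,0,0],[-0.6,-0.38,0,0,0,0,0],[0,0,0,0,0,0.9,0],[0,0,0,0,0,0.9,0],[0,0,0,0,0,0,0],[0,0,0,0,0,0,0]],
])

```text
time_s: 1.95
eef_pos: [0.46, 0.1958, 0.4945]
eef_rot: [-0.0, 0.302, 0.953, -0.0]
wrist_force: [0.6, -0.6, -1.3]
opening: 1.0
```

```bash
cat >> h.py <<'E'
def togo(x,y,z=None):
    o=ctrl.get_obs(); q=np.array(o["eef_rot"]); R=Ro.from_quat([q[1],q[2],q[3],q[0]]).as_matrix()
    p=np.array(o["eef_pos"]); d=np.array([x,y,p[2] if z is None else z])-p
    print("t",round(o["time_s"],2),"pos",p.round(4),"yaw_y",np.degrees(np.arctan2(R[1,1],R[0,1])).round(2),"toolz",R[:,2].round(4),"togo",(R.T@d/0.05).round(3),"F",np.round(o["wrist_force"],1),"T",np.round(o["torque"],2),"open",round(o["opening"],3),"q6",round(o["q"][5],2))
E
python3 - <<'E'
from h import *
togo(0.517,0.125)
c=cam("wrist"); save(c,"w1.png"); P=cloud(c)
for a,b in[(0.266,0.279),(0.279,0.292),(0.2,0.216)]:
    m=(P[...,2]>a)&(P[...,2]<b)&(np.hypot(P[...,0]-.517,P[...,1]-.125)<.08); q=P[m]
    if len(q): print(a,len(q),q.mean(0),q.min(0),q.max(0), np.median(q[:,2]))
E
```

```text
t 1.95 pos [0.46   0.1958 0.4945] yaw_y 54.89 toolz [-4.e-04 -1.e-04 -1.e+00] togo [-1.747 -0.502 -0.   ] F [ 0.6 -0.6 -1.3] T [0.01 0.02 0.01] open 1.0 q6 -0.79
0.266 1953 [0.51386944 0.12854408 0.27306271] [0.49817618 0.10869233 0.26604568] [0.53312439 0.14421055 0.27895476] 0.2734902140469433
0.279 99 [0.51570651 0.12647346 0.28178368] [0.51305419 0.12249066 0.27901351] [0.52001677 0.12948128 0.28383831] 0.2822051319351282
0.2 807 [0.54096532 0.12589519 0.20850265] [0.50430307 0.11337084 0.20002641] [0.58080695 0.13821514 0.21599396] 0.2099810275115102
```

View pics/w1.png

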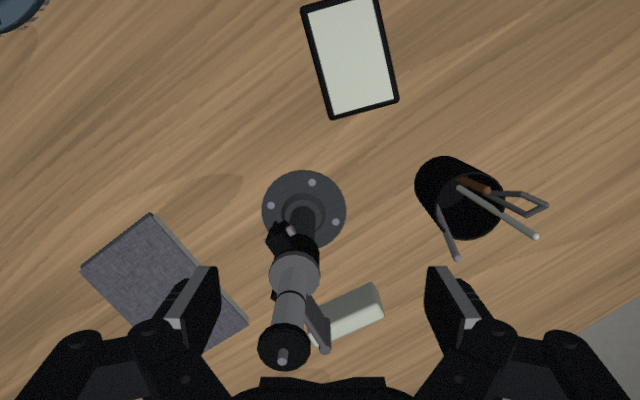

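The wrist view shows the disc at (284,346), the black ring at about (290,293), the lever at (318,322) between the fingers, and the flange at (304,210). The axis agrees to within 2 mm. I move over it.

Call:
drive_tool([
  [[-0.57,-0.16,0,0,0,0,0],[-0.57,-0.16,0,0,0,0,0],[-0.57,-0.16,0,0,0,0,0],[0,0,0,0,0,0,0],[0,0,0,0,0,0,0]],
])

```text
time_s: 2.5
eef_pos: [0.516, 0.1267, 0.4944]
eef_rot: [-0.0, 0.303, 0.953, 0.0]
wrist_force: [0.5, -0.0, -0.7]
opening: 0.997
```

Run:
```python
from h import *
togo(0.5165,0.126,0.4035)
```

```text
t 2.5 pos [0.516  0.1267 0.4944] yaw_y 54.74 toolz [-9.e-04  3.e-04 -1.e+00] togo [-0.018 -0.006  1.818] F [ 0.5 -0.  -0.7] T [-0.01 -0.02  0.02] open 0.997 q6 -0.94
```

Call:
drive_tool([
  [[0,0,0.4,0,0,0,0],[0,0,0.4,0,0,0,0],[0,0,0.4,0,0,0,0],[0,0,0.4,0,0,0,0],[0,0,0.2,0,0,0,0],[0,0,0,0,0,0,0],[0,0,0,0,0,0,0]],
])

```text
time_s: 3.2
eef_pos: [0.516, 0.1273, 0.4055]
eef_rot: [0.0, 0.303, 0.953, 0.0]
wrist_force: [0.5, -0.7, -0.7]
opening: 0.993
```

Call:
drive_tool([
  [[0,0,0,0,0,0,120],[0,0,0,0,0,0,120],[0,0,0,0,0,0,150],[0,0,0,0,0,0,180],[0,0,0,0,0,0,255],[0,0,0,0,0,0,255],[0,0,0,0,0,0,255],[0,0,0,0,0,0,255],[0,0,0,0,0,0,255],[0,0,0,0,0,0,255]],
])

```text
time_s: 4.2
eef_pos: [0.5157, 0.1259, 0.4048]
eef_rot: [-0.0, 0.303, 0.953, -0.001]
wrist_force: [-3.7, -5.1, 1.6]
opening: 0.39
```

Run:
```python
from h import *
togo(0.5165,0.126,0.361)
c=cam("wrist"); save(c,"w2.png"); s=cam("scene"); 
cv2.imwrite("pics/s2.png",cv2.resize(s["pixels"][90:230,270:410,::-1],None,fx=4,fy=4,interpolation=2))
i=cv2.imread("pics/s2.png"); w=cv2.imread("pics/w2.png")[150:400,170:470]
i=cv2.resize(i,(400,400)); w=cv2.resize(w,(400,333)); w=cv2.copyMakeBorder(w,0,67,0,0,0)
cv2.imwrite("pics/c2.png",np.hstack([i,w]))
```

```text
t 4.2 pos [0.5157 0.1259 0.4048] yaw_y 54.67 toolz [-0.0016 -0.0022 -1.    ] togo [-0.012  0.013  0.877] F [-3.7 -5.1  1.6] T [-0.76  0.57  0.01] open 0.39 q6 -0.94
```

View pics/c2.png

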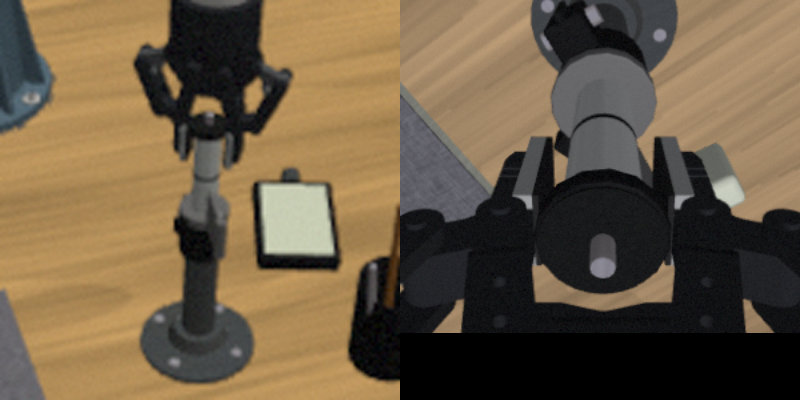

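The grip is at opening 0.39 (33 mm), which may be still closing or on the disc. In the wrist crop the ring is at about (600,118) and the pads are beside the disc. I wait and check.

Call:
drive_tool([
  [[0,0,0,0,0,0,255],[0,0,0,0,0,0,255],[0,0,0,0,0,0,255],[0,0,0,0,0,0,255]],
])

```text
time_s: 4.7
eef_pos: [0.5157, 0.1259, 0.4048]
eef_rot: [-0.0, 0.303, 0.953, -0.001]
wrist_force: [-4.2, -5.3, 2.1]
opening: 0.386
```

Run:
```python
from h import *
togo(0.5165,0.126,0.361)
c=cam("wrist"); P=cloud(c)
m=(np.hypot(P[...,0]-.516,P[...,1]-.126)<.019)&(P[...,2]>.262)&(P[...,2]<.285); q=P[m]; print(len(q),np.percentile(q[:,2],[10,50,75,90,98]).round(4))
```

```text
t 4.7 pos [0.5157 0.1259 0.4048] yaw_y 54.67 toolz [-0.0017 -0.0022 -1.    ] togo [-0.012  0.013  0.876] F [-4.2 -5.3  2.1] T [-0.71  0.52 -0.  ] open 0.386 q6 -0.94
7901 [0.2697 0.2724 0.2729 0.2735 0.2813]
```

The pads seem to have caught the edge of the disc: 33 mm is wider than the tube, and they sit slightly high. I open, go 5 mm lower and grip again.

Call:
drive_tool([
  [[0,0,0,0,0,0,60],[0,0,0,0,0,0,60],[0,0,0,0,0,0,60],[0,0,0.05,0,0,0,60],[0,0,0.05,0,0,0,60],[0,0,0,0,0,0,60]],
])

```text
time_s: 5.35
eef_pos: [0.5158, 0.1268, 0.3991]
eef_rot: [-0.0, 0.303, 0.953, -0.0]
wrist_force: [-0.1, 0.1, -0.5]
opening: 0.765
```

Call:
drive_tool([
  [[0,0,0,0,0,0,255],[0,0,0,0,0,0,255],[0,0,0,0,0,0,255],[0,0,0,0,0,0,255],[0,0,0,0,0,0,255],[0,0,0,0,0,0,255],[0,0,0,0,0,0,255],[0,0,0,0,0,0,255]],
])

```text
time_s: 6.15
eef_pos: [0.5156, 0.126, 0.3995]
eef_rot: [-0.001, 0.303, 0.953, -0.001]
wrist_force: [-3.5, -5.6, 0.7]
opening: 0.356
```

Run:
```python
from h import *
togo(0.5165,0.126,0.361)
c=cam("wrist"); P=cloud(c)
m=(np.hypot(P[...,0]-.516,P[...,1]-.126)<.019)&(P[...,2]>.262)&(P[...,2]<.285); q=P[m]; print(len(q),np.percentile(q[:,2],[10,50,75,90,98]).round(4))
i=c["pixels"][150:400,170:470,::-1]; cv2.imwrite("pics/w3.png",cv2.resize(i,None,fx=2,fy=2))
np.save("w3.npy",P)
```

```text
t 6.15 pos [0.5156 0.126  0.3995] yaw_y 54.68 toolz [-0.0022 -0.0022 -1.    ] togo [-0.015  0.013  0.77 ] F [-3.5 -5.6  0.7] T [-0.7   0.54  0.01] open 0.356 q6 -0.94
8218 [0.2691 0.2718 0.2722 0.2728 0.2807]
```

View pics/w3.png

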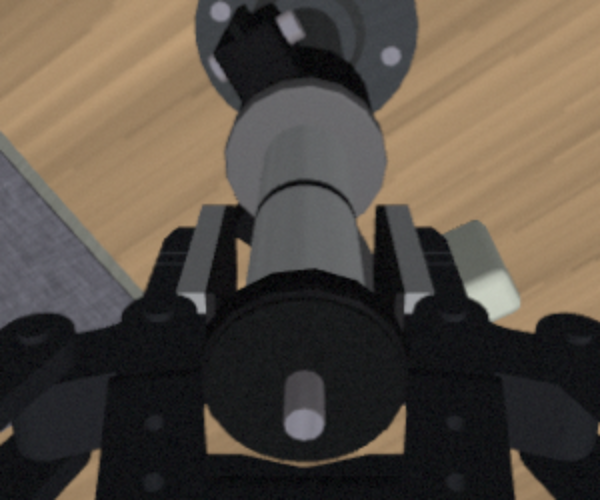

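The pads stand about 30 mm apart with a gap to the tube. The disc, at (305,370), seems to wedge against the fingers behind the pads. The disc top reads 0.272, so I was still high. I open, go 6 mm lower and 1 mm in -y, and regrip.

Call:
drive_tool([
  [[0,0,0,0,0,0,60],[0,0,0,0,0,0,60],[0,0,0,0,0,0,60],[0,-0.02,0.06,0,0,0,60],[0,0,0.06,0,0,0,60],[0,0,0,0,0,0,60]],
])

```text
time_s: 6.8
eef_pos: [0.5152, 0.126, 0.393]
eef_rot: [-0.001, 0.303, 0.953, -0.0]
wrist_force: [0.8, -0.1, -0.7]
opening: 0.765
```

Call:
drive_tool([
  [[0,0,0,0,0,0,255],[0,0,0,0,0,0,255],[0,0,0,0,0,0,255],[0,0,0,0,0,0,255],[0,0,0,0,0,0,255],[0,0,0,0,0,0,255],[0,0,0,0,0,0,255],[0,0,0,0,0,0,255]],
])

```text
time_s: 7.6
eef_pos: [0.5153, 0.1258, 0.3937]
eef_rot: [-0.0, 0.303, 0.953, -0.0]
wrist_force: [-3.3, -4.2, 2.1]
opening: 0.349
```

Run:
```python
from h import *
togo(0.5165,0.126,0.361)
c=cam("wrist"); P=cloud(c); save(c,"w4.png"); np.save("w4.npy",P)
m=(np.hypot(P[...,0]-.516,P[...,1]-.126)<.019)&(P[...,2]>.25)&(P[...,2]<.285); q=P[m]; print(len(q),np.percentile(q[:,2],[10,50,75,90,98]).round(4))
```

```text
t 7.6 pos [0.5153 0.1258 0.3937] yaw_y 54.69 toolz [-4.e-04 -5.e-04 -1.e+00] togo [-0.016  0.018  0.653] F [-3.3 -4.2  2.1] T [-0.64  0.43 -0.04] open 0.349 q6 -0.94
8477 [0.2646 0.2713 0.2719 0.2724 0.2804]
```

Run:
```python
from h import *
w=cv2.imread("pics/w4.png")[200:400,200:440]; s=cam("scene"); save(s,"s4.png")
i=s["pixels"][95:195,290:410,::-1]
cv2.imwrite("pics/c4.png",np.hstack([cv2.resize(w,(400,333)),cv2.resize(i,(400,333),interpolation=2)]))
```

```text
(no output)
```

View pics/c4.png

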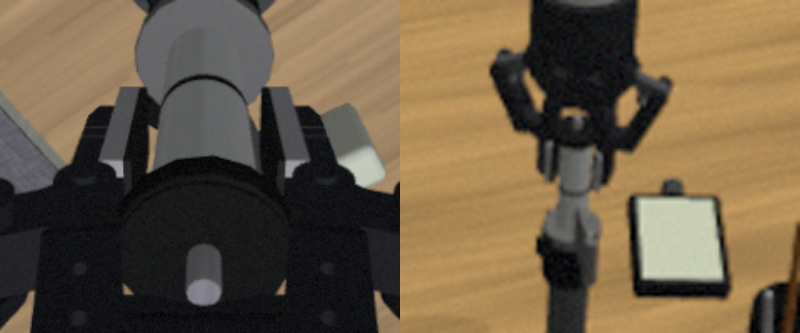

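The crop shows the pads at x ≈ 140 and 265 with the tube from 155 to 258 between them. I measure whether they touch using the wrist depth.

Run:
```python
from h import *
o=ctrl.get_obs();q=np.array(o["eef_rot"]);R=Ro.from_quat([q[1],q[2],q[3],q[0]]).as_matrix()
P=np.load("w4.npy"); T=(P-o["eef_pos"])@R   # tool coords
for z0 in np.arange(0.10,0.185,0.01):
    m=(abs(T[...,2]-z0)<0.005)&(abs(T[...,1])<0.06)&(abs(T[...,0])<0.05)
    t=T[m]
    h=np.histogram(t[:,1],bins=np.arange(-.05,.0501,.004))[0]
    print(round(z0,3),h)
```

```text
0.1 [ 468 1037  190    0    0    0  109  487  502  429  300  242  215  232
  286  327  493  489  360    0    0    0    0  790  670]
0.11 [417 554 780 238   0   0  91 143 155  81   0   3 250 101   0   6 155 150
 146  19   0   0 618 650 518]
0.12 [ 237  469  707 1196  713  175  284  277  357  743  876  992  814  903
  939  818  557  276  284  172  440 1041 1001  540  400]
0.13 [  0  32  40  83 146 117 187 224 165  72  86  90  98  99  97  74 119 198
 212 164 134 132  54  35  12]
0.14 [  0   0   0   0   0  21  45 119 320  63  55  97 117 120  85  15 270 207
  54  43   0   0   0   0   0]
0.15 [  0   0   0   0   0  59 145  99 157 112 124 149 143 148 139  70 176 148
 100 132   0   0   0   0   0]
0.16 [  0   0   0   0   0  43 117  81 124 130 104 114 111 116 108  65 180 118
  79 101   0   0   0   0   0]
0.17 [  0   0   0   0   0   2  20  35  48 104  86  96 100  98 103  61 111  52
  18   8   0   0   0   0   0]
0.18 [ 0  0  0  0  0  0  0  0  0  6 68 81 80 76 70 43  0  0  0  0  0  0  0  0
  0]
```

The depth shows the fingers right against the tube at about ±13 mm, so this is probably a real grip. I test it by pushing down 8 mm and checking that the disc follows.

Call:
drive_tool([
  [[0,0,0.04,0,0,0,255],[0,0,0.04,0,0,0,255],[0,0,0.04,0,0,0,255],[0,0,0.04,0,0,0,255],[0,0,0,0,0,0,255],[0,0,0,0,0,0,255]],
])

```text
time_s: 8.3
eef_pos: [0.5153, 0.1257, 0.3855]
eef_rot: [-0.0, 0.303, 0.953, -0.0]
wrist_force: [-2.5, -4.3, 0.3]
opening: 0.349
```

```bash
cat >> h.py <<'E'
def disc():
    c=cam("wrist"); P=cloud(c); o=ctrl.get_obs(); e=o["eef_pos"]
    v=P[...,2]-e[2]; m=(np.hypot(P[...,0]-.516,P[...,1]-.126)<.012)&(v>-.14)&(v<-.105); q=P[m][:,2]
    zt=np.median(q); print("disc top",zt.round(4),"rel tcp",(zt-e[2]).round(4),"ring above collar",round(zt-.053-.18,4))
    return c,P
E
python3 - <<'E'
from h import *
togo(0.5165,0.126,0.361); disc()
E
```

```text
t 8.3 pos [0.5153 0.1257 0.3855] yaw_y 54.69 toolz [-5.e-04 -5.e-04 -1.e+00] togo [-0.016  0.018  0.49 ] F [-2.5 -4.3  0.3] T [-0.58  0.39  0.02] open 0.349 q6 -0.94
disc top 0.2635 rel tcp -0.122 ring above collar 0.0305
```

The pole follows the gripper, so the grip holds. My grip is a few mm low, so I check fingertip clearance, and ring against collar height in the same wrist image.

Run:
```python
from h import *
c,P=disc(); o=ctrl.get_obs();q=np.array(o["eef_rot"]);R=Ro.from_quat([q[1],q[2],q[3],q[0]]).as_matrix()
T=(P-o["eef_pos"])@R
m=(abs(T[...,1])>.016)&(abs(T[...,1])<.03)&(abs(T[...,0])<.02)&(T[...,2]<.19)
print("tip z tool",np.percentile(T[m][:,2],[90,98,99.5,100]).round(4))
save(c,"w5.png")
# grey cam ring top
rr=np.hypot(P[...,0]-.516,P[...,1]-.126); m=(rr<.0235)&(rr>.0135)&(P[...,2]>.172)&(P[...,2]<.19); print("collar z",m.sum(),np.median(P[m][:,2]),np.percentile(P[m][:,2],[10,90]), P[m].mean(0))
# profile down the tube: column through tube in image
for u in (316,320,324):
  for v in range(225,300,2):
    if u==320: print(v,c["pixels"][v,u].tolist(),P[v,u].round(4).tolist())
```

```text
disc top 0.2635 rel tcp -0.122 ring above collar 0.0305
tip z tool [0.1537 0.1653 0.1691 0.1728]
collar z 2786 0.17908726837016262 [0.17769355 0.17989348] [0.50950186 0.13127999 0.17876773]
225 [94, 95, 97] [0.5063, 0.1319, 0.185]
227 [92, 95, 95] [0.5066, 0.1317, 0.1867]
229 [95, 95, 98] [0.5061, 0.1321, 0.1908]
231 [92, 93, 95] [0.5065, 0.1319, 0.1923]
233 [92, 95, 96] [0.5063, 0.132, 0.1954]
235 [92, 94, 93] [0.5064, 0.132, 0.1975]
237 [93, 95, 96] [0.5063, 0.132, 0.2001]
239 [94, 95, 96] [0.5063, 0.1321, 0.2023]
241 [93, 96, 96] [0.5063, 0.1321, 0.2047]
243 [95, 96, 98] [0.5069, 0.1317, 0.2052]
245 [26, 29, 31] [0.5064, 0.132, 0.2085]
247 [29, 30, 31] [0.5066, 0.1319, 0.2102]
249 [94, 95, 96] [0.5063, 0.1321, 0.2128]
251 [94, 95, 97] [0.506, 0.1323, 0.2155]
253 [91, 94, 96] [0.5059, 0.1324, 0.2178]
255 [94, 94, 95] [0.5066, 0.1319, 0.2179]
257 [93, 95, 97] [0.5061, 0.1324, 0.2211]
259 [94, 96, 97] [0.506, 0.1324, 0.2231]
261 [93, 94, 96] [0.5063, 0.1322, 0.2241]
263 [93, 94, 94] [0.5064, 0.1322, 0.2257]
265 [95, 96, 98] [0.5067, 0.132, 0.2266]
267 [90, 93, 93] [0.5069, 0.1318, 0.2278]
269 [96, 95, 98] [0.5067, 0.1319, 0.2298]
271 [91, 94, 95] [0.5065, 0.1321, 0.2318]
273 [92, 94, 95] [0.5067, 0.132, 0.233]
275 [90, 92, 94] [0.5062, 0.1323, 0.2355]
277 [93, 95, 96] [0.5069, 0.1319, 0.2355]
279 [91, 93, 95] [0.5065, 0.1321, 0.2378]
281 [92, 92, 95] [0.5069, 0.1319, 0.2385]
283 [92, 94, 95] [0.5065, 0.1322, 0.2407]
285 [96, 97, 98] [0.5063, 0.1323, 0.2424]
287 [90, 91, 94] [0.5072, 0.1317, 0.2421]
289 [93, 95, 97] [0.5069, 0.132, 0.244]
291 [92, 93, 96] [0.5062, 0.1324, 0.2466]
293 [87, 88, 89] [0.5061, 0.1325, 0.2481]
295 [2, 2, 3] [0.5016, 0.1358, 0.2579]
297 [10, 5, 7] [0.5018, 0.1357, 0.2586]
299 [14, 11, 16] [0.502, 0.1356, 0.2594]
```

The ring is 30.4 mm above the collar face in the same image, and tip clearance at the mark will be about 3 mm. I push down 26 mm, then trim.

Call:
drive_tool([
  [[0,0,0.1,0,0,0,255],[0,0,0.1,0,0,0,255],[0,0,0.1,0,0,0,255],[0,0,0.1,0,0,0,255],[0,0,0.06,0,0,0,255],[0,0,0.06,0,0,0,255],[0,0,0,0,0,0,255],[0,0,0,0,0,0,255],[0,0,0,0,0,0,255]],
])

```text
time_s: 9.3
eef_pos: [0.5154, 0.1257, 0.3601]
eef_rot: [0.0, 0.303, 0.953, -0.0]
wrist_force: [-4.4, -5.3, 6.2]
opening: 0.349
```

```bash
cat >> h.py <<'E'
def ring(name=None,ax=(.5163,.1257)):
    c,P=disc(); px=c["pixels"].astype(int).max(2); out=[]
    rr=np.hypot(P[...,0]-ax[0],P[...,1]-ax[1]); m=(rr<.0235)&(rr>.0145)&(P[...,2]>.170)&(P[...,2]<.19); zc=np.median(P[m][:,2])
    dark=(px<60)&(rr<.0155)&(P[...,2]>.172)&(P[...,2]<.235); 
    q=P[dark]; print("collar z",zc.round(4),"dark n",dark.sum(),"ring z med",np.median(q[:,2]).round(4) if len(q) else None,np.percentile(q[:,2],[5,95]).round(4) if len(q) else None)
    if name: save(c,name)
    return c,P
E
python3 - <<'E'
from h import *
togo(0.5165,0.126,0.3551); c,P=ring("w6.png")
for v in range(180,260,2): print(v,c["pixels"][v,320].tolist(),P[v,320].round(4).tolist())
E
```

```text
t 9.3 pos [0.5154 0.1257 0.3601] yaw_y 54.69 toolz [-1.e-04 -6.e-04 -1.e+00] togo [-0.015  0.017  0.1  ] F [-4.4 -5.3  6.2] T [-0.68  0.55  0.02] open 0.349 q6 -0.94
disc top 0.2381 rel tcp -0.122 ring above collar 0.0051
collar z 0.179 dark n 437 ring z med 0.1957 [0.1832 0.2171]
180 [75, 73, 76] [0.4898, 0.1436, 0.1471]
182 [93, 89, 95] [0.4901, 0.1435, 0.15]
184 [109, 106, 110] [0.4909, 0.1428, 0.1501]
186 [62, 58, 61] [0.5024, 0.1344, 0.1036]
188 [30, 33, 33] [0.5023, 0.1344, 0.1087]
190 [3, 4, 6] [0.4978, 0.1378, 0.1321]
192 [10, 11, 8] [0.4976, 0.138, 0.1371]
194 [8, 6, 12] [0.4977, 0.1379, 0.1404]
196 [9, 10, 16] [0.498, 0.1378, 0.143]
198 [1, 6, 5] [0.498, 0.1378, 0.1465]
200 [8, 8, 8] [0.4978, 0.1379, 0.1507]
202 [1, 1, 2] [0.4977, 0.1381, 0.1546]
204 [9, 6, 13] [0.4981, 0.1378, 0.1565]
206 [21, 21, 20] [0.4979, 0.1379, 0.16]
208 [7, 14, 15] [0.4979, 0.138, 0.1631]
210 [14, 15, 17] [0.4981, 0.1379, 0.1655]
212 [43, 45, 47] [0.4973, 0.1385, 0.1712]
214 [53, 54, 53] [0.4973, 0.1385, 0.1738]
216 [51, 52, 54] [0.4972, 0.1386, 0.1767]
218 [68, 66, 68] [0.4974, 0.1385, 0.1787]
220
[... 163 characters left out ...]
363, 0.179]
228 [104, 105, 106] [0.5009, 0.1359, 0.1798]
230 [102, 101, 102] [0.5017, 0.1354, 0.18]
232 [102, 101, 103] [0.5026, 0.1347, 0.1795]
234 [104, 102, 105] [0.5033, 0.1342, 0.1798]
236 [104, 102, 104] [0.5045, 0.1334, 0.1789]
238 [100, 99, 103] [0.5053, 0.1328, 0.1789]
240 [103, 103, 106] [0.5058, 0.1325, 0.1797]
242 [95, 98, 98] [0.5066, 0.1319, 0.1797]
244 [58, 59, 60] [0.5062, 0.1322, 0.183]
246 [15, 11, 11] [0.5065, 0.132, 0.1841]
248 [84, 86, 86] [0.5067, 0.1319, 0.1857]
250 [92, 94, 96] [0.5064, 0.1321, 0.1884]
252 [93, 95, 97] [0.5063, 0.1322, 0.1906]
254 [94, 94, 97] [0.5067, 0.1319, 0.1915]
256 [97, 97, 100] [0.5063, 0.1323, 0.1945]
258 [93, 92, 95] [0.5063, 0.1322, 0.1962]
```

Call:
drive_tool([
  [[0,0,0.05,0,0,0,255],[0,0,0.045,0,0,0,255],[0,0,0,0,0,0,255],[0,0,0,0,0,0,255],[0,0,0,0,0,0,255]],
])

```text
time_s: 9.85
eef_pos: [0.5154, 0.1257, 0.3556]
eef_rot: [0.0, 0.303, 0.953, -0.0]
wrist_force: [-4.3, -4.6, 7.7]
opening: 0.35
```

Run:
```python
from h import *
togo(0.5165,0.126,0.3551); c,P=ring("w7.png")
for v in range(234,252): print(v,c["pixels"][v,314:328:3].max(1).tolist(),P[v,320].round(4).tolist())
i=c["pixels"][170:330,220:420,::-1]; cv2.imwrite("pics/w7c.png",cv2.resize(i,None,fx=4,fy=3.75*4/3.75,interpolation=2)[:600])
```

```text
t 9.85 pos [0.5154 0.1257 0.3556] yaw_y 54.7 toolz [ 0.e+00 -6.e-04 -1.e+00] togo [-0.015  0.017  0.011] F [-4.3 -4.6  7.7] T [-0.66  0.72 -0.02] open 0.35 q6 -0.94
disc top 0.2337 rel tcp -0.1219 ring above collar 0.0007
collar z 0.1791 dark n 5260 ring z med 0.2335 [0.2024 0.2344]
234 [104, 105, 106, 106, 107] [0.5022, 0.1351, 0.1786]
235 [104, 104, 107, 107, 105] [0.5019, 0.1353, 0.1806]
236 [106, 106, 105, 104, 105] [0.5023, 0.135, 0.1806]
237 [104, 105, 105, 104, 103] [0.5033, 0.1343, 0.179]
238 [107, 104, 105, 103, 105] [0.5034, 0.1342, 0.1796]
239 [106, 105, 106, 105, 107] [0.5038, 0.1339, 0.1795]
240 [105, 107, 103, 104, 103] [0.5041, 0.1337, 0.1799]
241 [105, 104, 104, 106, 104] [0.505, 0.1331, 0.1786]
242 [104, 103, 105, 106, 103] [0.5052, 0.1329, 0.1791]
243 [105, 105, 103, 104, 103] [0.5058, 0.1325, 0.1786]
244 [105, 106, 103, 105, 103] [0.5056, 0.1326, 0.18]
245 [104, 85, 78, 67, 88] [0.5064, 0.1321, 0.179]
246 [71, 42, 32, 21, 48] [0.5066, 0.132, 0.1796]
247 [30, 36, 52, 52, 35] [0.5062, 0.1323, 0.1816]
248 [49, 87, 89, 93, 91] [0.5063, 0.1322, 0.1823]
249 [89, 95, 95, 100, 103] [0.5059, 0.1325, 0.1843]
250 [96, 94, 98, 101, 99] [0.5064, 0.1321, 0.1842]
251 [94, 93, 94, 101, 100] [0.5065, 0.1321, 0.1849]
```

View pics/w7c.png

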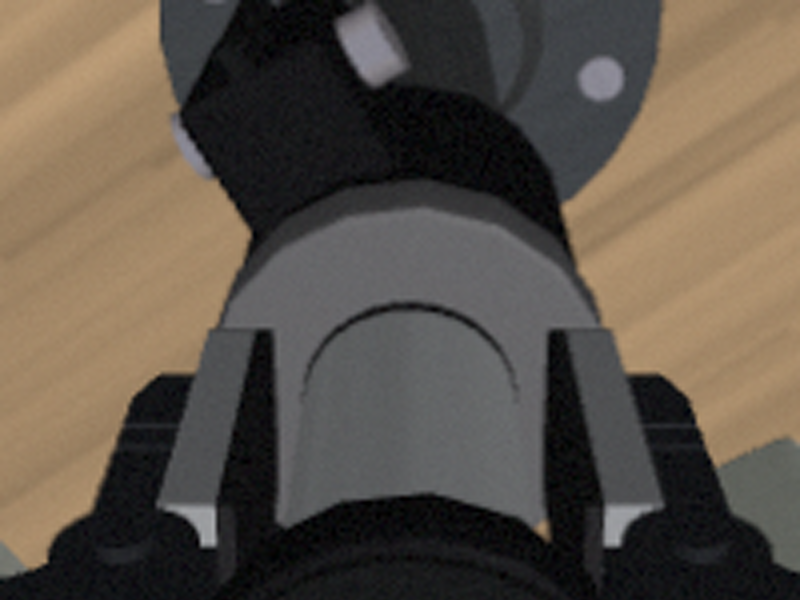

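The wrist crop shows the ring at (410,305), partly sunk. About 1.9 mm of its 3 mm is visible, so its middle is about 0.3 mm high. I nudge 0.3 mm down, then turn clockwise (+tool z).

Call:
drive_tool([
  [[0,0,0.007,0,0,0,255],[0,0,0,0,0,0,255],[0,0,0,0,0,0.6,255],[0,0,0,0,0,0.6,255],[0,0,0,0,0,0.6,255],[0,0,0,0,0,0.6,255],[0,0,0,0,0,0.6,255],[0,0,0,0,0,0.6,255],[0,0,0,0,0,0,255],[0,0,0,0,0,0,255]],
])

```text
time_s: 10.9
eef_pos: [0.5156, 0.126, 0.3556]
eef_rot: [0.0, 0.531, 0.848, 0.0]
wrist_force: [-4.5, -3.9, 7.9]
opening: 0.349
```

```bash
cat >> h.py <<'E'
def lever(ax=(.5168,.1252)):
    for n in("top","scene","wrist"):
        c=cam(n);P=cloud(c); r=np.hypot(P[...,0]-ax[0],P[...,1]-ax[1]); m=(r>.032)&(r<.068)&(P[...,2]>.184)&(P[...,2]<.2145)
        q=P[m]; a=np.degrees(np.arctan2(q[:,1]-ax[1],q[:,0]-ax[0]))
        if len(a): print(n,len(a),"lever deg",np.percentile(a,[10,50,90]).round(1))
def col(c,P):
    px=c["pixels"].max(2).astype(float); k=[]
    for u in range(310,330):
        s=px[225:262,u]; k.append(np.clip((100-s)/85,0,1).sum())
    print("dark ring px (full 3.1)",np.median(k).round(2))
E
python3 - <<'E'
from h import *
togo(0.5165,0.126,0.355); c,P=ring("w8.png"); col(c,P); lever()
E
```

```text
t 10.9 pos [0.5156 0.126  0.3556] yaw_y 25.9 toolz [ 1.1e-03  1.0e-04 -1.0e+00] togo [-0.007  0.016  0.011] F [-4.5 -3.9  7.9] T [-0.41  0.61  0.01] open 0.349 q6 -0.44
disc top 0.2336 rel tcp -0.1219 ring above collar 0.0006
collar z 0.1791 dark n 5190 ring z med 0.2335 [0.2012 0.2343]
dark ring px (full 3.1) 2.38
scene 56 lever deg [-20.6 -17.5 -13.7]
wrist 203 lever deg [-17.2 -14.3 -12.5]
```

The lever has started moving. I nudge down 0.5 mm and check the ring before going on.

Call:
drive_tool([
  [[0,0,0.01,0,0,0,255],[0,0,0,0,0,0,255],[0,0,0,0,0,0,255]],
])

```text
time_s: 11.4
eef_pos: [0.5156, 0.126, 0.3554]
eef_rot: [0.001, 0.531, 0.848, 0.0]
wrist_force: [-5.6, -2.8, 9.0]
opening: 0.352
```

Run:
```python
from h import *
for n in("w6.png","w7.png","w8.png"): col({"pixels":cv2.imread("pics/"+n)},None)
togo(0.5165,0.126,0.355); c,P=ring("w9.png"); col(c,P)
for v in range(242,251): print(v,c["pixels"][v,310:331:2].max(1).tolist())
```

```text
dark ring px (full 3.1) 3.69
dark ring px (full 3.1) 2.39
dark ring px (full 3.1) 2.38
t 11.4 pos [0.5156 0.126  0.3554] yaw_y 25.91 toolz [ 0.0012  0.     -1.    ] togo [-0.007  0.016  0.007] F [-5.6 -2.8  9. ] T [-0.42  0.77  0.01] open 0.352 q6 -0.44
disc top 0.2335 rel tcp -0.1219 ring above collar 0.0005
collar z 0.1791 dark n 5152 ring z med 0.2333 [0.2027 0.2342]
dark ring px (full 3.1) 2.19
242 [100, 101, 99, 100, 101, 101, 98, 102, 100, 103, 97]
243 [100, 99, 99, 98, 101, 100, 102, 100, 100, 99, 100]
244 [100, 99, 101, 99, 100, 98, 99, 100, 97, 100, 100]
245 [99, 101, 100, 100, 97, 85, 83, 85, 96, 99, 100]
246 [97, 100, 82, 67, 50, 39, 43, 45, 56, 65, 91]
247 [100, 65, 42, 28, 28, 30, 52, 33, 19, 26, 50]
248 [68, 28, 48, 77, 87, 88, 91, 91, 90, 73, 31]
249 [39, 67, 89, 91, 100, 97, 101, 102, 103, 98, 90]
250 [75, 93, 98, 94, 97, 100, 100, 101, 103, 103, 102]
```

Now about 1.6 mm of the ring shows, so it is at the mark to within about 0.2 mm. I keep turning.

Call:
drive_tool([
  [[0,0,0,0,0,0.5,255],[0,0,0,0,0,0.5,255],[0,0,0,0,0,0.5,255],[0,0,0,0,0,0.5,255],[0,0,0,0,0,0.5,255],[0,0,0,0,0,0.5,255],[0,0,0,0,0,0.5,255],[0,0,0,0,0,0,255],[0,0,0,0,0,0,255]],
])

```text
time_s: 12.35
eef_pos: [0.516, 0.126, 0.3554]
eef_rot: [0.001, 0.72, 0.694, 0.001]
wrist_force: [-2.6, -3.6, 7.1]
opening: 0.351
```

Run:
```python
from h import *
togo(0.5165,0.126,0.355); c,P=ring("w10.png"); col(c,P); lever()
```

```text
t 12.35 pos [0.516  0.126  0.3554] yaw_y -2.1 toolz [ 2.6e-03  3.0e-04 -1.0e+00] togo [-0.     0.011  0.008] F [-2.6 -3.6  7.1] T [-0.25  0.45 -0.04] open 0.351 q6 0.05
disc top 0.2335 rel tcp -0.1219 ring above collar 0.0005
collar z 0.1792 dark n 5124 ring z med 0.2333 [0.201  0.2342]
dark ring px (full 3.1) 2.32
scene 86 lever deg [-47.1 -41.8 -39. ]
wrist 207 lever deg [-45.2 -42.5 -40.4]
```

Call:
drive_tool([
  [[0,0,0,0,0,0.4,255],[0,0,0,0,0,0.4,255],[0,0,0,0,0,0.4,255],[0,0,0,0,0,0,255],[0,0,0,0,0,0,255]],
])

```text
time_s: 13.05
eef_pos: [0.5161, 0.126, 0.3554]
eef_rot: [0.001, 0.776, 0.631, 0.001]
wrist_force: [-2.2, -3.6, 7.1]
opening: 0.354
```

Run:
```python
from h import *
togo(0.5165,0.126,0.355); c,P=ring("w11.png"); col(c,P); lever(); print(ctrl.get_obs()["joint_efforts"][5])
```

```text
t 13.05 pos [0.5161 0.126  0.3554] yaw_y -11.7 toolz [ 3.e-03  3.e-04 -1.e+00] togo [0.001 0.009 0.008] F [-2.2 -3.6  7.1] T [-0.32  0.24  0.04] open 0.354 q6 0.22
disc top 0.2335 rel tcp -0.122 ring above collar 0.0005
collar z 0.1792 dark n 5098 ring z med 0.2333 [0.2002 0.2341]
dark ring px (full 3.1) 2.18
top 13 lever deg [-57.8 -55.8 -53.4]
scene 94 lever deg [-55.  -50.4 -48.9]
wrist 209 lever deg [-54.8 -52.1 -50. ]
0.038393932627514005
```

Call:
drive_tool([
  [[0,0,0,0,0,0.3,255],[0,0,0,0,0,0.3,255],[0,0,0,0,0,0,255],[0,0,0,0,0,0,255]],
])

```text
time_s: 13.65
eef_pos: [0.5162, 0.1262, 0.3554]
eef_rot: [0.001, 0.801, 0.598, 0.002]
wrist_force: [-1.5, -2.3, 7.0]
opening: 0.35
```

Run:
```python
from h import *
togo(0.5165,0.126,0.355); c,P=ring("w12.png"); col(c,P); lever(); print(ctrl.get_obs()["joint_efforts"][5])
```

```text
t 13.65 pos [0.5162 0.1262 0.3554] yaw_y -16.48 toolz [ 3.9e-03  8.0e-04 -1.0e+00] togo [-0.002  0.006  0.008] F [-1.5 -2.3  7. ] T [ 0.03 -0.13  0.25] open 0.35 q6 0.3
disc top 0.2335 rel tcp -0.122 ring above collar 0.0005
collar z 0.1792 dark n 5015 ring z med 0.2333 [0.2017 0.2341]
dark ring px (full 3.1) 2.34
top 20 lever deg [-59.9 -57.9 -54.7]
scene 100 lever deg [-56.8 -52.7 -50.3]
wrist 172 lever deg [-58.6 -56.2 -53.6]
0.28509724885225296
```

The moment about the tool axis jumped from 0.04 to 0.25 N m, which is likely the stop. I press 1.6° further to confirm.

Call:
drive_tool([
  [[0,0,0,0,0,0.2,255],[0,0,0,0,0,0,255],[0,0,0,0,0,0,255]],
])

```text
time_s: 14.15
eef_pos: [0.5163, 0.1263, 0.3555]
eef_rot: [0.001, 0.809, 0.587, 0.002]
wrist_force: [-0.1, -1.5, 5.4]
opening: 0.349
```

Run:
```python
from h import *
togo(0.5165,0.126,0.355); c,P=ring("w13.png"); col(c,P); lever(); print(ctrl.get_obs()["joint_efforts"][5])
```

```text
t 14.15 pos [0.5163 0.1263 0.3555] yaw_y -18.06 toolz [ 0.0046  0.0011 -1.    ] togo [-0.005  0.005  0.01 ] F [-0.1 -1.5  5.4] T [ 0.26 -0.42  0.41] open 0.349 q6 0.33
disc top 0.2335 rel tcp -0.1219 ring above collar 0.0005
collar z 0.1792 dark n 4959 ring z med 0.2333 [0.2032 0.2342]
dark ring px (full 3.1) 2.47
top 18 lever deg [-59.9 -58.  -53.7]
scene 103 lever deg [-57.  -52.6 -50.4]
wrist 140 lever deg [-58.9 -57.2 -54.9]
0.4428987577557564
```

The moment rises to 0.41 N m with the lever unmoved, so it is at its stop. I make a 0.4 mm downward trim and take a final look.

Call:
drive_tool([
  [[0,0,0.008,0,0,0,255],[0,0,0,0,0,0,255],[0,0,0,0,0,0,255],[0,0,0,0,0,0,255]],
])

```text
time_s: 14.75
eef_pos: [0.5163, 0.1263, 0.3554]
eef_rot: [0.001, 0.809, 0.587, 0.002]
wrist_force: [-2.2, -3.0, 8.2]
opening: 0.35
```

Run:
```python
from h import *
togo(0.5165,0.126,0.355); c,P=ring("w14.png"); col(c,P); lever()
s=cam("scene"); a=cv2.resize(c["pixels"][170:330,220:420,::-1],(400,320),interpolation=2); b=cv2.resize(s["pixels"][100:260,270:470,::-1],(400,320),interpolation=2)
cv2.imwrite("pics/f.png",np.hstack([a,b]))
```

```text
t 14.75 pos [0.5163 0.1263 0.3554] yaw_y -18.06 toolz [ 0.0046  0.0011 -1.    ] togo [-0.004  0.005  0.008] F [-2.2 -3.   8.2] T [ 0.15 -0.22  0.44] open 0.35 q6 0.33
disc top 0.2335 rel tcp -0.1219 ring above collar 0.0005
collar z 0.1792 dark n 4949 ring z med 0.2333 [0.204  0.2342]
dark ring px (full 3.1) 2.44
top 21 lever deg [-59.9 -57.7 -53.8]
scene 102 lever deg [-57.5 -52.8 -50.2]
wrist 139 lever deg [-59.1 -57.1 -54.5]
```

View pics/f.png

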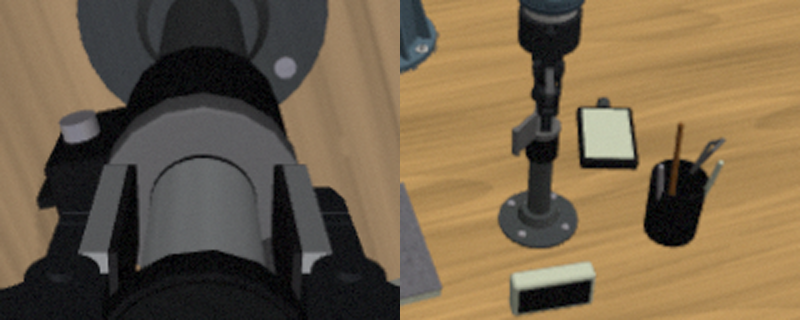

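The final view shows the ring half sunk at the clamp top at (203,160). The lever is swung round at (525,135), and the cup, clock and lamp are unmoved. I hand in.

```bash
python3 -c "
from bench import ctrl
print(ctrl.hand_in())"
```

```text
the job is handed in; nothing more can be done
None
```

I handed the job in at about 15 s on the clock. The gripper was still holding the pole, with the ring at the clamp top and the lever closed against its stop.

- **Grip:** the first try caught the edge of the disc. I opened and went lower twice, and in a short test push the pole followed the gripper.
- **Ring:** I pushed the pole down until about half of the ring had sunk into the clamp. The last checks put its middle 0.2–0.5 mm high by the close view and by the disc height, both within camera accuracy.
- **Lever:** I turned the grip clockwise, and a finger carried the lever from about -5° to about -57°. Turning 1.6° further did not move it, and the turning moment rose from 0.04 to 0.25 to 0.41 N m. I took that as the stop. The scene camera read about -53° instead of -57°, but its reading was steady too.
- **Other things on the desk:** the cup, clock and lamp look unmoved in the last picture. Only an edge of the notebook is in it, but the arm never went near it.

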